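# Sort the setting blocks and the pot into their fitted holders

## Task

The setting blocks were put away wrongly: the cube lies in the holder of the medium oblong block, and that block lies in the holder of the long flat one. Put all four things (cube, medium oblong block, long flat block, small screw-lid pot) each into the plywood holder whose recess has its own shape and size, upright and flat on the recess floor, and leave the dropper bottle and the wire spool standing where they are.

Things in the scene. Friction and masses are not known exactly. Their poses are not given: they have to be found in the camera images.
- cube_block: Dark grey metal cube with a small hole in its top, 32 x 32 x 32 mm, loose; starts in holder_oblong. Origin: centre of the underside, z up, x and y square to its sides.
- oblong_block: Light grey metal block with two small holes in its top, 32 (x) x 50 (y) x 22 (z) mm, loose; starts in holder_narrow. Origin: centre of the underside, z up.
- narrow_block: White flat block with small dark holes, 24 (x) x 60 (y) x 14 (z) mm, 67 mm long over a small dark stub at an end, loose; starts on the bench. Origin: centre of the underside of the 24 x 60 body, z up.
- pot: Small closed screw pot, black with a red lid, round, 55 mm across and 36 mm high, loose, stands on the bench. Origin: centre of the underside, z up.
- holder_square: Fixed plywood holder, 9 mm high, with a square recess 44 x 44 mm: the place of the cube, 5 mm deep, its dark rubber floor 4 mm above the bench; the rim is 8 mm wide. Origin on the bench under the middle of the recess, z up, x and y along its sides.
- holder_oblong: Fixed plywood holder, 9 mm high, with an oblong recess 44 (x) x 62 (y) mm: the place of the medium oblong block, 5 mm deep, its dark rubber floor 4 mm above the bench; the rim is 8 mm wide. Origin on the bench under the middle of the recess, z up, y along the length.
- holder_narrow: Fixed plywood holder, 9 mm high, with a long narrow recess 37 (x) x 79 (y) mm: the place of the long flat block, 5 mm deep, its dark rubber floor 4 mm above the bench; the rim is 8 mm wide. Origin on the bench under the middle of the recess, z up, y along the length.
- holder_round: Fixed plywood holder, 9 mm high, with a round recess 67 mm across: the place of the pot, 5 mm deep, its dark rubber floor 4 mm above the bench; the rim is 8 mm wide. Origin on the bench under the middle of the recess, z up.
- dropper: White dropper bottle with a red pointed cap, 41 mm across, 105 mm high, loose, a bystander to leave alone (it stands among the work; similar ones at the back of the bench are fixed scenery). Origin: centre of the underside.
- spool: Upright spool of blue wire with black flanges, 60 mm across, 36 mm high, loose, a bystander to leave alone (it stands among the work; similar ones at the back of the bench are fixed scenery). Origin: centre of the underside.

How it is judged (in metres and radians):
At the end, for the whole second after the job is handed in: Cube, oblong block, narrow block and pot lie in holder_square, _oblong, _narrow and _round: origin within 10.5 mm (narrow block 12.5 mm) of the holder's in plan, underside under 6.5 mm above the holder's underside, tilt under 0.1 rad, at rest, released; dropper and spool not moved over 20 mm (horizontal distance between cube_block and holder_square below 0.0105 m and z of cube_block in the frame of holder_square below 0.0065 m and angle between each of cube_block, oblong_block, narrow_block, pot's own z axis and vertical below 0.1 rad and linear speed of each of cube_block, oblong_block, narrow_block, pot below 0.02 m/s and contact force between each of cube_block, oblong_block, narrow_block, pot and the fingers below 0.05 N and horizontal distance between oblong_block and holder_oblong below 0.0105 m and z of oblong_block in the frame of holder_oblong below 0.0065 m and horizontal distance between narrow_block and holder_narrow below 0.0125 m and z of narrow_block in the frame of holder_narrow below 0.0065 m and horizontal distance between pot and holder_round below 0.0105 m and z of pot in the frame of holder_round below 0.0065 m); the robot touches nothing.
It fails at once if the dropper bottle was shifted by more than 20 mm or knocked over (distance of dropper from where it was at the start of the episode above 0.02 m or angle between dropper's own z axis and vertical above 0.5 rad).
It fails at once if the wire spool was shifted by more than 20 mm or knocked over (distance of spool from where it was at the start of the episode above 0.02 m or angle between spool's own z axis and vertical above 0.5 rad).
It also fails if it takes over 109 s, if anything falls off the work surface, if the arm or the gripper's body presses on something with over 40 N, if the wrist force passes 120 N, or if a joint passes its speed limit or range.

## Robot

A 6-joint arm with a two-finger parallel gripper is mounted at the origin on a cart in front of the work surface, level with it; the furniture and walls round the work are solid. World frame = base frame: x ahead of the robot, y to its left, z up, the work surface at z = 0. Lengths are in mm, angles in rad, forces in N, time in s.
With the tool pointing down it reaches from about 275 to 725 mm from the base axis. Payload 15.9 kg.
Tool frame: the origin (TCP) lies at the very end of the fingers, on their centre line; the grasp point (between the pads) lies 19 mm behind it; z points along the fingers, y is the line along which they close (so a half turn about z gives the same grasp; the last joint's range is limited). The gripper opens to 85 mm and grips with 20 to 120 N. Pads are 22 mm wide; open, the fingers measure 114 mm over their backs; the gripper's body (76 mm by 85 mm) begins 54 mm behind the grasp point. The pads swing forward as they close: fully open they stand 13 mm farther back than shut.
Start: joints at [-1.168, 0.213, -0.034, 1.323, 0, 1.571], TCP at [195.99, -459.971, 231.306] pointing down, gripper open.
Joint ranges: [-2.98, 2.98], [-0.74, 1.72], [-1.14, 1.35], [-2.1, 2.04], [-1.57, 1.44], [-3.14, 3.14]. Speed limits (rad/s): [1.89, 1.89, 2.39, 2.57, 3.14, 3.14].

## Interface

Orientations are given as a unit quaternion [w, x, y, z].
In Python, from plant import move_pose, move_straight, set_joints, open_jaws, grab, dwell, ik, grab_frame, camera_info, Unreachable, job_done, spot_in, silhouettes, read_t, read_joint_pos, read_qd, read_effort, read_position, read_orientation, read_contact_force, read_torque, read_grip_width, read_finger_force gives the robot as it stands. Calls block until the motion is done:
- move_pose(position, orientation): joint-space move of the TCP to a pose.
- move_straight(position, feed=150, attitude=None): straight line of the TCP; attitude=None keeps the orientation; feed is the mean speed in mm/s.
- set_joints(angles): joint-space move.
- open_jaws() and grab(): open the fingers fully, or close them until they stop; the grip force is fixed at half the most.
- dwell(seconds).
- ik(position, orientation): joint angles nearest the present ones, or None.
- grab_frame(name): name is "scene" or "top" or "wrist"; returns (picture, depth): 384x512x3 uint8, blue, green, red; 384x512 float32, mm along the optical axis (not along the pixel's ray), 0 where there is no reading.
- camera_info(name): a dict with "fov_y" (degrees; the focal length in pixels is half the picture's height over the tangent of half this angle, whatever the lens; pixels are square), "cx", "cy" (the principal point, pixels), "R" (3x3) and "t" (3): a world point X has camera coordinates R X + t. Camera axes: x right, y down, z forward; pixel columns grow to the right and rows downward; lengths in mm; the calibration is good to about 2 mm. A picture is of the moment at which its call begins: read the wrist's pose just before it. camera_info takes no time and is no camera call; for the wrist camera it gives the pose at the moment of the call.
A pose or a line that the arm cannot do raises Unreachable and nothing moves.
- job_done(): hands the job in; it is judged then, once.
Trained networks look in the newest picture that a camera, given by its name, has taken for a name from the list of things; names that differ only in an ending like _2 or _b are one class to them, and where a whole thing is asked for, a point or a joint stands for the part that bears it (a point fixed in the world has none). Each returns a list of dicts, best first, with "p" (0 to 1); they miss things now and then, are a little off and sometimes report something else, mostly with a low value. They report only what shows in the picture. A call takes as long as a camera call.
- spot_in(camera, query): "xy" ([column, row] in pixels, amid what is visible of it).
- silhouettes(camera, query): "region" (384x512 bool, what is visible of it) and "xy" ([column, row] in pixels, amid what is visible of it).
Readings, each from a call of its own:
- read_t(): time.
- read_joint_pos(): joint angles.
- read_qd(): joint speeds.
- read_effort(): joint torques, N m.
- read_position(): TCP position.
- read_orientation(): TCP orientation.
- read_contact_force(): force on the tool from outside, world axes, zero at the start.
- read_torque(): the same for the moment, N m.
- read_grip_width(): opening from 0.0 (shut) to 1.0 (fully open).
- read_finger_force(): force on a finger pad.
Only numpy, scipy, OpenCV 4.12 (cv2) and the standard library are available. Lean on these libraries where they do the work, as an engineer would, in place of code of your own. Each camera call takes 0.05 s, during which the arm holds its last target. There are 200 camera calls.

## Working session

There is one attempt and no reset: what is moved stays moved. The work goes in short steps, each a Python script; the robot and the scene stay as the last script left them, time stands still between calls to the robot, and variables do not carry over. Pictures are saved under pics/ and viewed, at most 14 in all, crops included, and the job is handed in when it is done.

```bash
ls; mkdir -p pics
python3 - <<'E'
from plant import *
import cv2,numpy as np
for n in("top","scene"):
    im,d=grab_frame(n); cv2.imwrite(f"pics/{n}0.png",im); np.save(f"pics/{n}0.npy",d)
    c=camera_info(n); print(n,c)
c=camera_info("wrist");print(c);print(read_t(),read_orientation(),read_grip_width())
E
```

```text
pics
plant.py
top {'fov_y': 54.8412388443492, 'cx': 255.31839838971894, 'cy': 194.5277617998453, 'R': array([[ 1.33045345e-04, -9.99999953e-01, -2.76755398e-04],
       [-9.89972241e-01, -9.26161810e-05, -1.41262001e-01],
       [ 1.41261969e-01,  2.92774413e-04, -9.89972207e-01]]), 't': array([-7.62556558e-01,  5.27644286e+02,  9.57918830e+02])}
scene {'fov_y': 53.16952619515963, 'cx': 255.5782926061546, 'cy': 184.61117138242017, 'R': array([[-0.82053301, -0.57159851, -0.00084999],
       [-0.34712869,  0.49948559, -0.79373536],
       [ 0.45412251, -0.650991  , -0.60826266]]), 't': array([451.35259161, 219.69863715, 750.60138449])}
{'fov_y': 68.36131536676, 'cx': 256.3273800423439, 'cy': 191.68788463755442, 'R': array([[ 3.91748476e-01, -9.20072039e-01, -7.57961920e-04],
       [-8.81258264e-01, -3.75458836e-01,  2.87079316e-01],
       [-2.64418235e-01, -1.11794924e-01, -9.57906515e-01]]), 't': array([-500.15572141,  -36.78639988,  380.60614983])}
0.1 [-4.94163415e-04  9.79792170e-01  2.00017630e-01 -8.75820743e-05] 0.9965686585983059
```

View pics/top0.png

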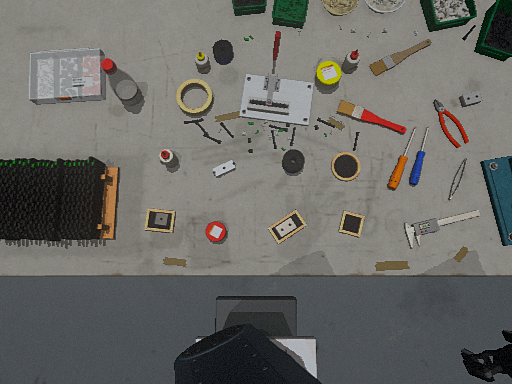

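View pics/scene0.png

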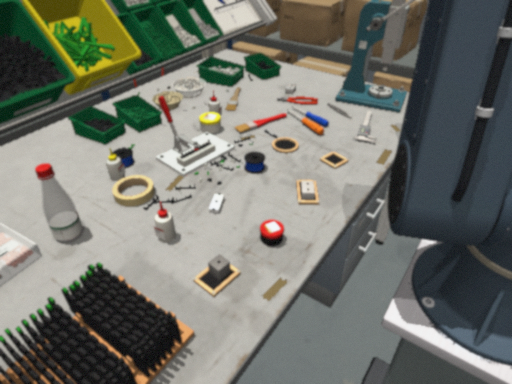

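```bash
cat > h.py <<'E'
from plant import *
import cv2,numpy as np
NAMES="cube_block oblong_block narrow_block pot holder_square holder_oblong holder_narrow holder_round dropper spool".split()
def cam(n):
    c=camera_info(n); c["f"]=192/np.tan(np.radians(c["fov_y"]/2)); return c
def cloud(c,d,mask):
    v,u=np.nonzero(mask&(d>0)); z=d[v,u]
    P=np.c_[(u-c["cx"])/c["f"]*z,(v-c["cy"])/c["f"]*z,z]
    return (P-c["t"])@c["R"]
def rect(P):
    "minAreaRect in plan: centre, (long, short), yaw of the long side"
    (x,y),(w,h),a=cv2.minAreaRect(P[:,:2].astype(np.float32))
    a=np.radians(a)
    if h>w: w,h,a=h,w,a+np.pi/2
    return np.array([x,y]),w,h,(a+np.pi/2)%np.pi-np.pi/2
E
python3 - <<'E'
from h import *
for cn in("top","scene"):
  im,d=grab_frame(cn);c=cam(cn)
  for n in NAMES:
    for s in silhouettes(cn,n)[:2]:
        P=cloud(c,d,s["region"])
        if len(P)<10: continue
        zt=np.percentile(P[:,2],[5,50,95]); T=P[P[:,2]>zt[2]-4]
        o,w,h,a=rect(T)
        print(cn,n,round(s["p"],2),np.round(s["xy"]),len(P),"z",zt.round(),"top",o.round(),round(w),round(h),round(a,2))
print(read_t())
E
```

```text
top cube_block 0.6 [163. 220.] 180 z [ 7. 35. 38.] top [463. 251.] 32 31 1.43
top oblong_block 0.68 [289. 224.] 230 z [13. 25. 28.] top [441. -83.] 49 32 -1.03
top narrow_block 0.47 [223. 168.] 200 z [ 8. 14. 16.] top [607.  86.] 61 24 -1.13
top pot 0.71 [213. 229.] 313 z [32. 35. 38.] top [429. 104.] 50 49 -0.78
top holder_square 0.74 [350. 224.] 495 z [ 1.  6. 11.] top [ 452. -264.] 60 60 1.3
top holder_oblong 0.71 [155. 221.] 477 z [ 1.  7. 11.] top [461. 262.] 77 60 1.47
top holder_oblong 0.62 [291. 158.] 422 z [ 1. 35. 38.] top [ 624. -104.] 58 58 0.78
top holder_narrow 0.75 [295. 219.] 440 z [ 1.  7. 11.] top [445. -87.] 94 52 -1.0
top holder_round 0.8 [345. 168.] 687 z [ 1.  5. 10.] top [ 613. -254.] 80 79 -0.05
top dropper 0.64 [168. 152.] 234 z [19. 63. 81.] top [629. 237.] 19 16 1.56
top spool 0.95 [293. 160.] 419 z [ 2. 35. 38.] top [ 623. -105.] 58 56 1.54
scene cube_block 0.97 [218. 267.] 402 z [ 9. 35. 38.] top [464. 254.] 34 32 -0.09
scene oblong_block 0.52 [309. 190.] 238 z [ 9. 27. 29.] top [443. -79.] 51 32 -1.01
scene narrow_block 0.46 [214. 206.] 189 z [ 5. 15. 17
[... 151 characters left out ...]
 top [ 454. -261.] 63 61 1.28
scene holder_square 0.67 [335. 163.] 284 z [ 4.  7. 12.] top [ 454. -261.] 62 60 1.32
scene holder_square 0.42 [210. 282.] 617 z [ 4.  7. 11.] top [463. 266.] 78 62 1.47
scene holder_oblong 0.61 [213. 281.] 622 z [ 4.  7. 11.] top [463. 266.] 78 62 1.47
scene holder_narrow 0.82 [304. 200.] 288 z [ 2.  9. 12.] top [445. -83.] 95 53 -0.99
scene holder_round 0.53 [282. 146.] 371 z [ 2.  6. 11.] top [ 614. -250.] 84 79 -1.42
scene holder_round 0.28 [311. 200.] 261 z [ 2.  9. 12.] top [443. -80.] 88 53 -1.01
scene dropper 0.94 [164. 226.] 581 z [ 7. 48. 82.] top [630. 241.] 22 18 -0.53
scene spool 0.59 [255. 160.] 407 z [ 3. 32. 39.] top [ 626. -101.] 62 56 -0.98
1.2
```

Top view: cube in its holder at about (160,220), pot (215,231), oblong block in the narrow holder (287,226), square holder (351,224), round holder (345,166), narrow block (224,168), dropper (167,157), spool (293,161). The scene view shows the same layout, and positions from the two views agree within 4 mm. I'll refine them with close wrist views.

```bash
cat >> h.py <<'E'
from scipy.spatial.transform import Rotation as Ro
def down(yaw):
    "tool z down, tool y at angle yaw+pi/2 ... tool x at angle yaw in the world"
    q=(Ro.from_euler("z",yaw)*Ro.from_euler("x",np.pi)).as_quat(); return q[[3,0,1,2]]
def mat(q): q=np.asarray(q); return Ro.from_quat(q[[1,2,3,0]]).as_matrix()
def look(xy,names,h=230,yaw=None,pic=None):
    "wrist camera aimed at xy at height h; cloud + rect of each name"
    c=cam("wrist"); Rt=mat(read_orientation()); C=-c["R"].T@c["t"]
    off=Rt.T@(C-read_position()); axis=Rt.T@c["R"][2]
    yaw=np.arctan2(xy[1],xy[0]) if yaw is None else yaw
    q=down(yaw); M=mat(q); a=M@axis
    p=np.array([*xy,10.])-a*h/abs(a[2])-M@off
    move_pose(p.tolist(),q.tolist()); dwell(.2)
    c=cam("wrist"); im,d=grab_frame("wrist"); out={}
    if pic: cv2.imwrite(f"pics/{pic}.png",im)
    for n in names:
        for s in silhouettes("wrist",n):
            P=cloud(c,d,s["region"])
            if len(P)<30: continue
            o0=np.median(P[:,:2],0)
            if np.hypot(*(o0-xy))>50: continue
            zt=np.percentile(P[:,2],95)
            T=P[abs(P[:,2]-np.median(P[P[:,2]>zt-4,2]))<2.5]
            k=np.quantile(T,[.002,.998],0)
            o,w,hh,ang=rect(T); out[n]=(o,ang)
            print(n,round(s["p"],2),"z",T[:,2].mean().round(1),"o",o.round(1),round(w,1),round(hh,1),round(ang,3),len(T)); break
        else: print(n,"missing")
    return out
E
python3 - <<'E'
from h import *
look((452,-264),["holder_square"],pic="w1")
look((613,-252),["holder_round"],pic="w2")
look((445,-85),["oblong_block","holder_narrow"],pic="w3")
look((607,87),["narrow_block"],pic="w4")
look((430,106),["pot"],pic="w5")
look((462,263),["cube_block","holder_oblong"],pic="w6")
print(read_t())
I=[cv2.resize(cv2.imread(f"pics/w{i}.png"),(266,200)) for i in range(1,7)]
cv2.imwrite("pics/all.png",np.vstack([np.hstack(I[:3]),np.hstack(I[3:])]))
E
```

```text
holder_square 0.86 z 10.1 o [ 454.4 -263.7] 60.0 59.5 -0.267 2170
holder_round 0.73 z 10.0 o [ 615.6 -253.1] 81.8 81.5 0.218 2521
oblong_block 0.87 z 27.2 o [443.8 -81.6] 50.1 32.2 -1.009 2395
holder_narrow 0.65 z 10.1 o [446.5 -86.5] 95.3 53.1 -0.992 2654
narrow_block 0.55 z 15.2 o [609.2  88. ] 66.2 25.3 -1.134 2136
pot 0.89 z 37.3 o [432.4 106.7] 53.9 53.6 1.437 3731
cube_block 0.85 z 37.2 o [465.7 252.7] 32.4 31.9 -0.136 1665
holder_oblong 0.81 z 10.1 o [463.7 263.7] 77.9 60.0 1.467 2415
19.6667
```

View pics/all.png

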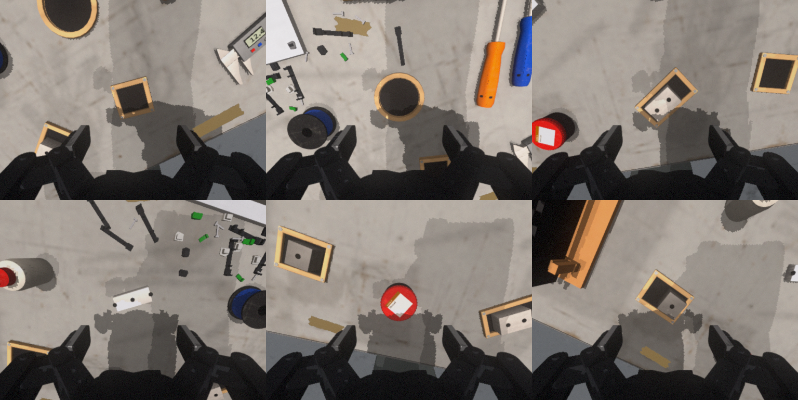

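The wrist view heights and sizes match the given ones, with z about 1.2 mm high. All six targets are clear of bystanders, and the cube sits toward one end of its recess. I'll move the cube first.

```bash
cat >> h.py <<'E'
def yawpick(cands,xy):
    b=np.arctan2(xy[1],xy[0]); c=[b+((y-b+np.pi/2)%np.pi-np.pi/2) for y in cands]
    return min(c,key=lambda y:abs(y-b))
def carry(src,sy,dst,dy,zg,zp,sym,H=125,back=True):
    "grasp at src (tool x at one of yaws sy) and put at dst; dst yaw dy modulo sym"
    y0=yawpick(sy,src); b=np.arctan2(src[1],src[0]); bd=np.arctan2(dst[1],dst[0])
    y1=bd+((dy-sy[0]+y0-bd+sym/2)%sym-sym/2)
    if sym==0 or dy is None: y1=bd
    print("q6",round(y0-b,2),round(y1-bd,2))
    move_pose([*src,H],down(y0).tolist()); move_straight([*src,zg],feed=120); grab(); dwell(.2)
    print("width",round(read_grip_width(),3),"force",np.round(read_finger_force(),1),"pos",np.round(read_position(),1))
    move_straight([*src,H],feed=150)
    print("lifted width",round(read_grip_width(),3))
    move_pose([*dst,H],down(y1).tolist()); move_straight([*dst,zp+15],feed=150); move_straight([*dst,zp],feed=30)
    dwell(.2); print("contact",np.round(read_contact_force(),1))
    open_jaws(); dwell(.2); move_straight([*dst,H],feed=150); print("t",read_t())
E
python3 - <<'E'
from h import *
pi=np.pi
carry([465.7,252.7],[-.136,-.136+pi/2],[454.4,-263.7],-.267,12,13,pi/2)
look((454,-264),["cube_block","holder_square"],pic="c1")
print(read_t())
E
```

```text
q6 -0.63 0.26
width 0.363 force 60.3 pos [465.9 252.8  12.4]
lifted width 0.363
contact [-0.1 -0.  -2.4]
t 30.8167
cube_block 0.63 z 37.2 o [ 454.2 -263.9] 32.2 31.9 -0.275 1664
holder_square 0.81 z 10.1 o [ 454.6 -263.6] 60.0 59.9 1.307 1977
36.1083
```

View pics/c1.png

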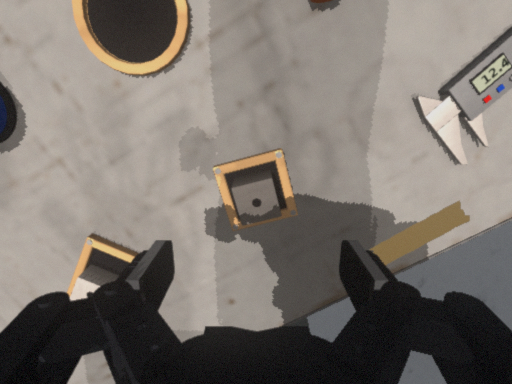

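The cube sits centred and flat in the square recess at (257,190). Next is the oblong block, then the narrow block.

Run:
```python
from h import *
pi=np.pi
carry([443.8,-81.6],[-1.009],[463.7,263.7],1.467,11,12,pi)
look((463.7,263.7),["oblong_block"],pic="o1")
print(read_t())
```

```text
q6 -0.83 0.95
width 0.355 force 59.6 pos [444.  -81.6  11.4]
lifted width 0.355
contact [ 0.4  0.  -3.9]
t 46.7583
oblong_block 0.75 z 27.2 o [464.7 262.5] 50.0 32.4 1.466 2395
51.45
```

View pics/o1.png

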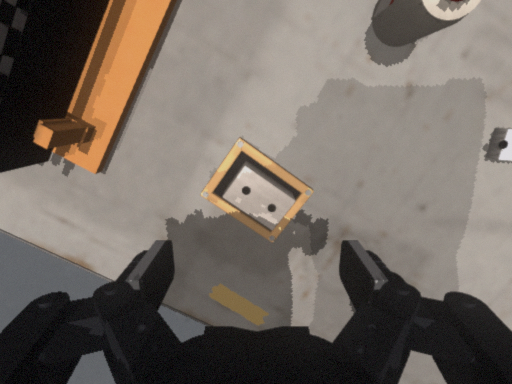

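The oblong block lies flat and centred in its recess at (259,190). Narrow block next, gripped high so the tips clear the rim.

Run:
```python
from h import *
pi=np.pi
carry([609.2,88.0],[-1.134],[446.5,-86.5],-.992,5.5,10.3,pi)
look((446.5,-86.5),["narrow_block","holder_narrow"],pic="n1")
print(read_t())
```

```text
q6 -1.28 -0.8
width 0.268 force 59.5 pos [609.5  88.    5.9]
lifted width 0.268
contact [-1.2 -0.5 -0. ]
t 59.8583
narrow_block 0.66 z 19.2 o [447.2 -86.2] 66.2 25.1 -0.999 2176
holder_narrow 0.73 z 10.1 o [446.5 -86.6] 95.0 53.4 -0.995 2811
64.7167
```

View pics/n1.png

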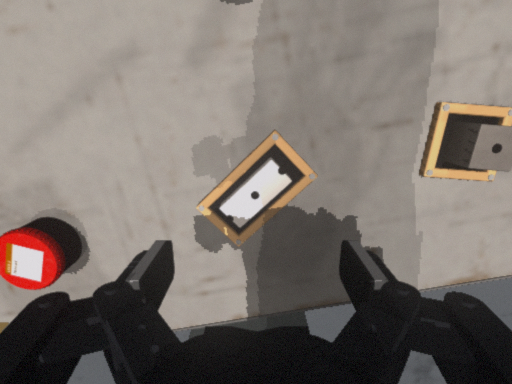

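The narrow block lies flat in its recess at (257,190), z 19.2 − 1.2 = 18 as expected. Pot last.

Run:
```python
from h import *
s=[432.4,106.7]
carry(s,[np.arctan2(s[1],s[0])],[615.6,-253.1],None,9,14,1)
look((615.6,-253.1),["pot","holder_round"],pic="p1")
print(read_t())
im,d=grab_frame("top");c=cam("top")
for n in("dropper","spool"):
    P=cloud(c,d,silhouettes("top",n)[0]["region"]); T=P[P[:,2]>np.percentile(P[:,2],95)-4]; print(n,rect(T))
cv2.imwrite("pics/top1.png",im)
```

```text
Traceback (most recent call last):
  File "h.py", line 50, in carry
    y1=bd+((dy-sy[0]+y0-bd+sym/2)%sym-sym/2)
            ~~^~~~~~
TypeError: unsupported operand type(s) for -: 'NoneType' and 'float'
```

That failed in my own code before anything moved. The pot is round, so I'll pass the radial yaw explicitly.

```bash
sed -i '/if sym==0/d' h.py
python3 - <<'E'
from h import *
s=[432.4,106.7]; g=[615.6,-253.1]
carry(s,[np.arctan2(s[1],s[0])],g,np.arctan2(g[1],g[0]),9,14,np.pi)
look((615.6,-253.1),["pot","holder_round"],pic="p1")
print(read_t())
im,d=grab_frame("top");c=cam("top")
for n in("dropper","spool"):
    P=cloud(c,d,silhouettes("top",n)[0]["region"]); T=P[P[:,2]>np.percentile(P[:,2],95)-4]; print(n,rect(T))
cv2.imwrite("pics/top1.png",im)
E
```

```text
q6 0.0 0.0
width 0.609 force 59.5 pos [432.8 106.8   9.8]
lifted width 0.612
contact [-2.2  0.7  3.3]
t 77.2
pot 0.84 z 41.3 o [ 615.7 -253. ] 53.8 53.4 -1.16 3813
holder_round 0.96 z 10.0 o [ 619.7 -254.2] 81.7 73.3 1.244 1838
82.7
dropper (array([629.06445312, 237.21934509]), 18.177814483642578, 16.542564392089844, np.float64(-1.547717953274164))
spool (array([ 623.2487793 , -104.99330139]), 57.54444122314453, 56.516807556152344, np.float64(1.5656108858364033))
```

View pics/p1.png

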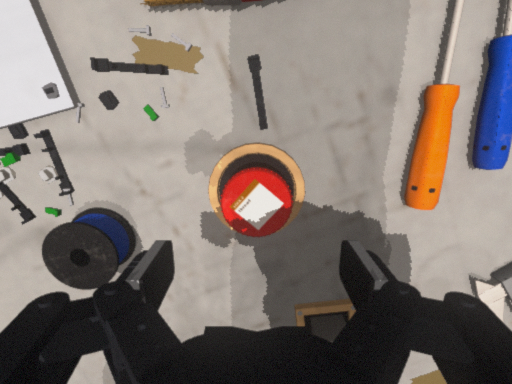

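View pics/top1.png

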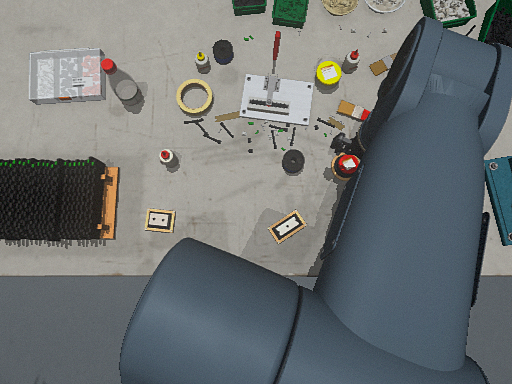

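The wrist view shows the pot seated in the round recess at (257,202). It measures z 41.3 − 1.2 = 40 and its centre is within 1 mm of the holder's. The top view shows the dropper (167,157) and spool (293,161) where they were, and the narrow and oblong blocks in their holders.

```bash
python3 -c "
from plant import *
print(job_done(), read_t())"
```

```text
the job is handed in; nothing more can be done
the job is handed in; nothing more can be done
```

The job is handed in at about 83 s: by the camera checks all four things lie flat and centred in their own holders, with the dropper and spool unmoved; no verdict came back.

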